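# Flip the middle length stop down and butt the batten on it

### The job

Set up the next cut at the table saw: push the middle of the three flip stops over the top of the mitre fence so that its arm hangs down in front of the fence, then push the batten flat against the fence and along it, to the robot's right, until its end butts on that stop. Use only pushes: do not pick the batten up. Leave the other two stops standing up, keep yourself and the batten off the saw blade, and leave the other things on the saw and bench where they lie.

Things in the scene. Friction and masses are not known exactly. Their poses are not given: they have to be found in the camera images.
- fence: aluminium mitre-gauge fence, fixed, 600 mm along its y, 25 thick (x), 75 high. Origin: middle of its underside, on the table; x points away from the robot, y to the robot's left (to the blade), z up. Working face: the far one, 12.5 mm to +x of the origin. The mitre gauge stands behind it (handle to 95 mm high, 55 to 95 mm behind the fence's rear face, left of its middle).
- stop_mid: middle one of the three: flip stop on the fence's top track: dark steel clamp base (25 x 88 x 30 mm, star knob on its right end), L-shaped aluminium arm 25 mm wide. Origin: on the fence top, mid-thickness of the fence, in line with the middle of the arm's width; axes as the fence. The arm pivots on a pin along y, 18 mm above this origin.
- stop_mid_arm (a joint): angle of the middle stop's arm, rad. 0 (start): flipped up, standing behind the fence; it grows as the arm tips over the fence away from the robot; 3.14: flipped down on its rest, hanging in front of the working face. The pivot is loose: past about 0.85 the arm (110 g) falls forward by itself and stays down; let go before that, it falls back.
- stop_mid_tip (a point): free end of the middle stop's arm (centre of the end face; moves with the arm). Flipped up: one limb runs level from the pivot 52 mm towards the robot, the other, 12 mm thick, stands up from its end to 79 mm above the pivot, rear surface 52 mm behind the pivot. Flipped down: the second limb hangs 27 to 40 mm off the working face, its end 14 mm above the table.
- stop_left: the stop nearest the blade: same make as the middle one; to stay up.
- stop_left_arm (a joint): its arm angle, as for the middle stop; 0 is up.
- stop_right: the stop farthest from the blade: same make as the middle one; to stay up.
- stop_right_arm (a joint): its arm angle, as for the middle stop; 0 is up.
- board: pine batten lying loose on the saw table beyond the fence, roughly along it: 60 mm (x) x 320 mm (y) x 38 mm high, about 0.36 kg. Origin: centre of its underside; its y runs along its length, and its -y end is the one to butt on the stop. It starts with a gap of some 5 to 45 mm to the fence and 40 to 90 mm to the left of the middle stop's arm.
- saw_blade: the still saw blade, an upright steel disc in the x-z plane, 4 mm thick. Origin: its front edge at table level (the point nearest the robot); from there it runs 180 mm to +x and rises to 38 mm above the table in the middle; the riving knife stands behind it.
- tape: tape measure, 66 x 40 x 62 mm high, bystander on the bench behind the fence. Origin: centre of its underside.
- pencil: flat carpenter's pencil, 175 mm long, 14 x 8 mm, bystander on the bench behind the fence. Origin: underside, about its middle.
- offcut: short offcut of the same batten, 60 x 110 x 38 mm high, bystander on the saw table, right of the work. Origin: centre of its underside.
- square: small combination square lying flat, rule 150 mm long, head 65 mm long and 16 mm thick, bystander on the robot's side of the fence, left. Origin: underside, on the middle of the rule.
- glue: white glue bottle standing, 62 mm across, 170 mm high, bystander on the saw table, right of the work. Origin: centre of its underside.

How it is judged:
On the way, in this order (a step that is already met when the one before it is completed fails the run):
1. the middle stop is flipped down in front of the fence (value of joint stop_mid_arm above 3.05 rad), for 0.2 s.
2. the batten lies flat against the fence with its end on the middle stop (value of joint stop_mid_arm above 3.05 rad and x of board in the frame of fence between 0.0395 and 0.0455 m and y of board in the frame of stop_mid between 0.1695 and 0.1755 m and angle between the y axis of board and the y axis of fence, either way round below 0.015 rad and angle between board's own z axis and vertical below 0.03 rad and height (world z) of board below 0.004 m), for 0.2 s.
At the end, for the whole second after the job is handed in: The middle stop is down on its rest (joint above 3.05), the left and right stops are up (below 0.15), and the batten lies at rest on the table, along the fence within 0.015 rad, its edge within 3 mm of the fence face and its end within 3 mm of the middle stop's arm (all of step 2 and value of joint each of stop_left_arm, stop_right_arm below 0.15 rad and linear speed of board below 0.01 m/s); the robot touches nothing.
It fails at once if the batten is lifted or tipped up (height (world z) of board above 0.012 m or angle between board's own z axis and vertical above 0.12 rad).
It fails at once if another stop is flipped (value of joint any of stop_left_arm, stop_right_arm above 0.5 rad).
It fails at once if the robot or the batten touches the saw blade (contact force between any of the fingers, the arm, board and saw_blade above 1 N).
It fails at once if a bystander is moved more than 25 mm or knocked over (distance of any of tape, pencil, offcut, square, glue from where it was at the start of the episode above 0.025 m or angle between glue's own z axis and vertical above 0.5 rad).
It also fails if it takes over 72 s, if anything falls off the work surface, if the arm or the gripper's body presses on something with over 40 N, if the wrist force passes 120 N, or if a joint passes its speed limit or range.

### The arm

A 6-joint arm with a two-finger parallel gripper is mounted at the origin on the work surface. World frame = base frame: x ahead of the robot, y to its left, z up, the work surface at z = 0. Lengths are in m, angles in rad, forces in N, time in s.
With the tool pointing down it reaches from about 0.35 to 0.775 m from the base axis. Payload 5.5 kg.
Tool frame: the origin (TCP) lies at the very end of the fingers, on their centre line; the grasp point (between the pads) lies 19 mm behind it; z points along the fingers, y is the direction in which the jaws open and shut (so a half turn about z gives the same grasp; the last joint's range is limited). The gripper opens to 85 mm and grips with 20 to 120 N. Pads are 22 mm wide; open, the fingers measure 114 mm over their backs; the gripper's body (76 mm by 85 mm) begins 54 mm behind the grasp point. The pads swing forward as they close: fully open they stand 13 mm farther back than shut.
Start: joints at [-1.279, 0.313, 0.046, 1.304, 0, 1.431], TCP at [0.241, -0.522, 0.194] pointing down, gripper open.
Joint ranges: [-2.76, 2.76], [-0.86, 1.69], [-1.03, 1.26], [-2.2, 2.34], [-1.47, 1.5], [-3.14, 3.14]. Speed limits (rad/s): [2.57, 2.57, 3.14, 3.14, 3.14, 3.14].

### API

Orientations are given as a unit quaternion [w, x, y, z].
In Python, from workcell import get_state, vision, workorder, silhouettes, tip_of gives the robot as it stands.
- The arm moves only by the shell command python3 -m inch 'ROWS' [FORCE]. ROWS is JSON, a list of rows, each a list of 7 numbers: the shift along the tool's x, y, z in cm, then the turn, a rotation vector about the tool's x, y, z in degrees, then the finger opening in cm, from 0 to 8.54. In form: [[dx, dy, dz, rx, ry, rz, hand], ...]. A call has 1 to 5 rows; each row shifts and turns the commanded pose from where the row before left it, along the tool's axes as they then stand; what a row does not reach is not made up. A row lasts 1/10 s, in which the tool goes at most 50 mm and 8.59 degrees, less where a joint would pass 70% of its speed; a pose out of reach is approached as far as the arm can. A call with a gripper value outside its range is refused whole. The fingers move at their own pace and stop on an object; FORCE is the grip in N (left out, the last holds). Time passes only in rows, so rows that do not move let the fingers close. It gives the time, the measured TCP pose, the force and the opening at its end, in the units of the state.
- get_state(): the state, without advancing time (a new reading comes with each control period).
- vision.read_camera(name): name is "scene" or "top" or "wrist"; returns a dict with "pixels" (400x640x3 uint8, red, green, blue), "depth" (400x640 float32, m along the optical axis (not along the pixel's ray), 0 where there is no reading), "mtx" (3x3 intrinsics, pixels), "T" (4x4, takes a point from camera to world coordinates); the wrist camera has in their place "tool_from_camera" (4x4, takes a point from camera to tool coordinates, whose origin is the TCP and whose axes are the flange's). Camera axes: x right, y up, looking along -z (the intrinsics and any distortion apply to the point x, -y, -z); pixel columns grow to the right and rows downward; lengths in m; the calibration is good to about 2 mm. The wrist camera is an equidistant fisheye: a pixel r from the principal point sees the ray r / f radians off the axis. A picture is of the moment at which its call begins: read the wrist's pose just before it.
- workorder.hand_in(): hands the job in, once; it reports no verdict.
Trained networks look in a picture, given as the dict that the camera call returned (one of the last four; its "shot" number tells which), for a name from the list of things; names that differ only in an ending like _2 or _b are one class to them, and where a whole thing is asked for, a point or a joint stands for the part that bears it (a point fixed in the world has none). Each returns a list of dicts, best first, with "confidence" (0 to 1); they miss things now and then, are a little off and sometimes report something else, mostly with a low value. They report only what shows in the picture. A call takes as long as a camera call.
- silhouettes(picture, label): "mask" (400x640 bool, what is visible of it) and "location" ([column, row] in pixels, amid what is visible of it).
- tip_of(picture, label): "location" ([column, row] in pixels: a listed point, or the origin of a listed thing).
The state is a dict: "clock": time; "joint_pos": joint angles; "qvel": joint speeds; "tau": joint torques, N m; "tcp_pos": TCP position; "orientation": TCP orientation; "wrist_force": force on the tool from outside, world axes, zero at the start; "ft_torque": the same for the moment, N m; "finger_gap": finger opening in m.
Only numpy, scipy, OpenCV 4.12 (cv2) and the standard library are available. Lean on these libraries where they do the work, as an engineer would, in place of code of your own. Each camera call takes 0.05 s, during which the arm holds its last target.

## Working session

There is one attempt and no reset: what is moved stays moved. The work goes in short steps, Python scripts to look and compute and a shell command to move; the robot and the scene stay as the last step left them, time stands still between calls to the robot, and variables do not carry over. Pictures are saved under pics/ and viewed, and the job is handed in when it is done.

```bash
ls; mkdir -p pics
python3 - <<'E'
from workcell import get_state, vision
import cv2
print(get_state())
for n in ["scene","top","wrist"]:
    p=vision.read_camera(n)
    cv2.imwrite(f"pics/{n}0.png",p["pixels"][:,:,::-1])
    print(n,p["mtx"],p.get("T"),p.get("tool_from_camera"),[k for k in p])
E
```

```text
pics
{'clock': 0.0, 'joint_pos': array([-1.27858204e+00,  3.14001374e-01,  4.49528675e-02,  1.30361844e+00,
       -2.53741773e-06,  1.43119406e+00]), 'qvel': array([-0.00035041,  0.00061929, -0.00123651, -0.00120745,  0.00073481,
        0.0016863 ]), 'tau': array([-1.82341100e-03, -4.80623889e+01,  2.98535299e+01,  1.93613057e-02,
       -2.15669806e-04,  9.65676776e-06]), 'tcp_pos': array([ 0.24046428, -0.52164302,  0.19329773]), 'orientation': array([-9.32491592e-04,  9.76781785e-01,  2.14234615e-01, -7.25655495e-05]), 'wrist_force': array([ 0.96403689, -0.18646593, -0.15010869]), 'ft_torque': array([-0.00498635,  0.04513084,  0.06050404]), 'finger_gap': 0.08511361805523547}
scene [[505.49439733   0.         318.60852832]
 [  0.         505.49439733 198.02322303]
 [  0.           0.           1.        ]] [[-0.37878942 -0.51991072  0.76564444  1.64052084]
 [ 0.92546637 -0.21773226  0.31000752  0.40847887]
 [ 0.00552926  0.82600575  0.56363456  0.90882666]
 [ 0.          0.          0.          1.        ]] None ['pixels', 'depth', 'mtx', 'T', 'shot']
top [[378.938316     0.         322.08313671]
 [  0.         378.938316   199.69600368]
 [  0.           0.           1.        ]] [[ 0.01337249  0.99321454 -0.11552509  0.4237002 ]
 [-0.99961397  0.01609293  0.02264791 -0.0309722 ]
 [ 0.02435337  0.11517763  0.99304634  1.12904338]
 [ 0.          0.          0.          1.        ]] None ['pixels', 'depth', 'mtx', 'T', 'shot']
wrist [[309.70691629   0.         317.66796812]
 [  0.         309.70691629 196.38185304]
 [  0.           0.           1.        ]] None [[-2.37531184e-04  9.58318938e-01  2.85700465e-01  7.21758591e-02]
 [ 9.99999765e-01  4.11180879e-04 -5.47816033e-04 -5.02837205e-04]
 [-6.42457048e-04  2.85700268e-01 -9.58318811e-01 -1.80167031e-01]
 [ 0.00000000e+00  0.00000000e+00  0.00000000e+00  1.00000000e+00]] ['pixels', 'depth', 'mtx', 'tool_from_camera', 'shot']
```

View pics/scene0.png

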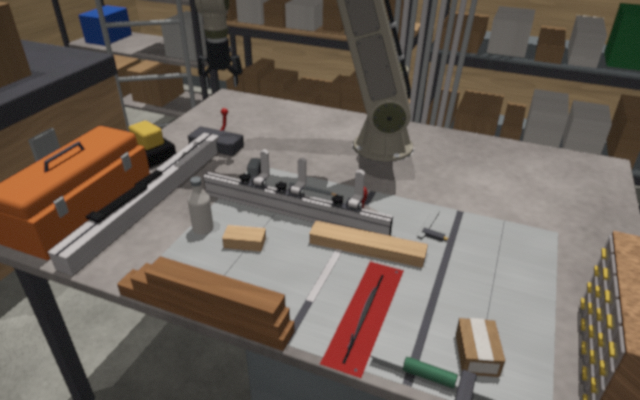

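View pics/top0.png

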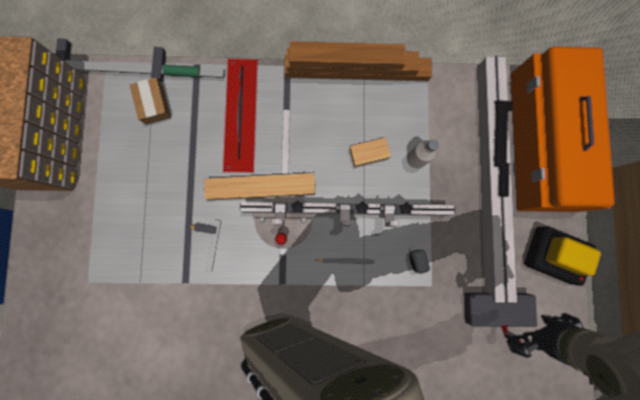

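The top view has the fence running from (240,206) to (455,210). The stops are near columns 283, 345 and 390, the batten is at about (260,186), the blade at (240,115), the offcut at (370,152) and the glue at (425,150). Next I'll measure them.

```bash
cat > h.py <<'E'
import numpy as np, cv2
from workcell import get_state, vision, workorder, silhouettes, tip_of
def cloud(p):
    d=p["depth"].astype(float);K=p["mtx"];v,u=np.mgrid[0:400,0:640]
    X=np.stack([(u-K[0,2])/K[0,0]*d,-(v-K[1,2])/K[1,1]*d,-d,np.ones_like(d)],-1)
    W=(X@p["T"].T)[...,:3]; W[d==0]=np.nan; return W
def ray(p,loc,z):
    K=p["mtx"];T=p["T"];u,v=loc
    r=T[:3,:3]@np.array([(u-K[0,2])/K[0,0],-(v-K[1,2])/K[1,1],-1]);o=T[:3,3]
    return o+r*(z-o[2])/r[2]
def R():
    from scipy.spatial.transform import Rotation as Ro
    q=get_state()["orientation"]; return Ro.from_quat([q[1],q[2],q[3],q[0]]).as_matrix()
E
python3 - <<'E'
from h import *
np.set_printoptions(precision=4,suppress=True)
for cam in ["top","scene"]:
    p=vision.read_camera(cam);W=cloud(p)
    for n in ["fence","board","stop_mid","stop_left","stop_right","saw_blade","tape","pencil","offcut","square","glue"]:
        for s in silhouettes(p,n)[:3]:
            m=s["mask"];q=W[m];q=q[~np.isnan(q[:,0])]
            if len(q)<5: print(cam,n,s["confidence"],len(q));continue
            print(cam,n,round(s["confidence"],2),s["location"],len(q),"min",np.percentile(q,2,0),"max",np.percentile(q,98,0))
        for s in tip_of(p,n)[:3]:
            print("    tip",round(s["confidence"],2),s["location"],ray(p,s["location"],0.075 if "stop" in n else 0))
    for s in tip_of(p,"stop_mid_tip")[:3]: print("midtip",s, ray(p,s["location"],.172))
E
```

```text
top fence 0.83 [333.9, 211.3] 1151 min [ 0.5127 -0.4231  0.018 ] max [0.5373 0.1659 0.0778]
    tip 0.94 [340.1, 213.2] [ 0.5153 -0.1112  0.    ]
top board 0.97 [260.8, 186.6] 2368 min [ 0.5531 -0.0283  0.0153] max [0.6228 0.2778 0.0413]
top board 0.5 [424.3, 153.3] 584 min [ 0.6563 -0.3653  0.0161] max [ 0.7071 -0.3127  0.1702]
top board 0.17 [279.5, 216.0] 213 min [0.4733 0.0471 0.0931] max [0.5327 0.0706 0.1765]
    tip 0.66 [260.4, 184.5] [0.598  0.1291 0.    ]
top stop_mid 0.73 [348.5, 209.1] 443 min [ 0.4741 -0.1748  0.0723] max [ 0.5384 -0.0942  0.175 ]
    tip 0.82 [345.6, 207.3] [ 0.526  -0.1211  0.075 ]
top stop_left 0.64 [282.9, 209.3] 437 min [0.4739 0.     0.0749] max [0.5376 0.0797 0.1752]
    tip 0.69 [281.1, 207.6] [0.5223 0.0589 0.075 ]
top stop_right 0.68 [394.5, 212.3] 479 min [ 0.4735 -0.3001  0.0758] max [ 0.5378 -0.2179  0.1742]
top stop_right 0.23 [279.7, 214.8] 230 min [0.4732 0.0471 0.0631] max [0.5328 0.0734 0.1765]
    tip 0.76 [388.5, 207.3] [ 0.5279 -0.2417  0.075 ]
    tip 0.23 [366.1, 158.3] [ 0.6669 -0.1787  0.075 ]
top saw_blade 0.63 [241.6, 111.0] 16
[... 2730 characters left out ...]
.0] [ 0.3556 -0.138   0.    ]
scene offcut 0.9 [243.6, 240.5] 999 min [ 0.66   -0.2472  0.0016] max [ 0.739  -0.1385  0.0423]
    tip 0.66 [244.6, 244.9] [ 0.702  -0.1945  0.    ]
scene square 0.89 [431.7, 229.6] 404 min [0.3496 0.2481 0.0002] max [0.4839 0.3183 0.0193]
scene square 0.71 [302.4, 177.4] 288 min [ 0.4747 -0.127   0.0922] max [ 0.5348 -0.103   0.1748]
    tip 0.8 [426.8, 223.0] [0.4036 0.2561 0.    ]
    tip 0.31 [351.1, 206.1] [0.4082 0.019  0.    ]
scene glue 0.79 [200.7, 208.1] 1057 min [ 0.6661 -0.3699  0.0024] max [ 0.7172 -0.311   0.1715]
    tip 0.94 [204.3, 225.5] [ 0.6692 -0.3478 -0.    ]
midtip {'location': [302.1, 158.5], 'confidence': 0.89} [ 0.4688 -0.1188  0.172 ]
```

Run:
```python
from h import *
np.set_printoptions(precision=4,suppress=True)
for cam in ["top","scene"]:
    p=vision.read_camera(cam);W=cloud(p)
    for n,z in [("fence",.075),("board",.038)]:
        s=silhouettes(p,n)[0];m=s["mask"]
        q=W[m];q=q[~np.isnan(q[:,0])];q=q[abs(q[:,2]-z)<.006]
        print(cam,n,len(q),cv2.minAreaRect((q[:,:2]*1000).astype(np.float32)),"z",np.median(q[:,2]))
        # edges by bins in y
        lo=[];hi=[]
        for y in np.arange(q[:,1].min()+.015,q[:,1].max()-.015,.02):
            k=q[abs(q[:,1]-y)<.01,0]
            if len(k)>3: lo.append((y,np.percentile(k,4)));hi.append((y,np.percentile(k,96)))
        for e in (lo,hi):
            e=np.array(e);f=np.polyfit(e[:,0],e[:,1],1);print("  x=%.4f*y+%.4f"%tuple(f),"res",np.std(e[:,1]-np.polyval(f,e[:,0])))
    for n in ["stop_left","stop_mid","stop_right"]:
        q=W[silhouettes(p,n)[0]["mask"]];q=q[(q[:,2]>.12)];print(n,np.percentile(q,[3,50,97],axis=0).tolist())
im=cv2.imread("pics/top0.png")[130:290,180:470];cv2.imwrite("pics/topz.png",cv2.resize(im,None,fx=2.7,fy=2.7,interpolation=2))
```

```text
top fence 994 ((525.2698974609375, -126.099365234375), (25.283966064453125, 599.6046752929688), 0.025603454560041428) z 0.07389827995232201
  x=0.0014*y+0.5144 res 0.00043459534468179696
  x=0.0014*y+0.5365 res 0.0011710204277951427
top board 2221 ((589.7039184570312, 125.34071350097656), (60.76786804199219, 319.3178405761719), 4.014188766479492) z 0.037008964246751264
  x=-0.0691*y+0.5699 res 0.0007953476829175735
  x=-0.0743*y+0.6264 res 0.0008062098971219933
stop_left [[0.47327408788573244, 0.047253380972573, 0.13775983027945893], [0.4788358174754723, 0.05717210417779797, 0.1718657584306531], [0.4844981379001767, 0.0675542586519423, 0.17726507990165882]]
stop_mid [[0.47334660863091393, -0.1269309116949896, 0.13653685667656112], [0.4790879841725914, -0.11400284467020919, 0.17192405796214383], [0.48434410332177447, -0.10558782057333692, 0.1772183995821509]]
stop_right [[0.4733375608569987, -0.24866430622447197, 0.12222516199714042], [0.4784505568704417, -0.23355636629434734, 0.17177882364787023], [0.4837243262545788, -0.22789964341793986, 0.17585992523349808]]
scene fence 903 ((525.
[... 356 characters left out ...]
0.0679*y+0.5711 res 0.0009062074670270663
  x=-0.0710*y+0.6294 res 0.00073530313776973
stop_left [[0.47754156533952363, 0.050845069186620344, 0.1216062934628814], [0.4838352136287465, 0.06283028943008867, 0.14970441505619303], [0.4886163556088107, 0.07371501275476533, 0.17633394439672803]]
stop_mid [[0.4736671740098652, -0.1278111600383077, 0.1226532099900746], [0.4835510323467439, -0.11441890554161588, 0.1527250128531618], [0.48857898689925666, -0.10438487955995143, 0.1765577000708195]]
stop_right [[0.47480943193516795, -0.25020890308324517, 0.12268999222120106], [0.48327500452452243, -0.23549873415926642, 0.14974912316126987], [0.4888836331935928, -0.2259153389209301, 0.17585596129291667]]
```

View pics/topz.png

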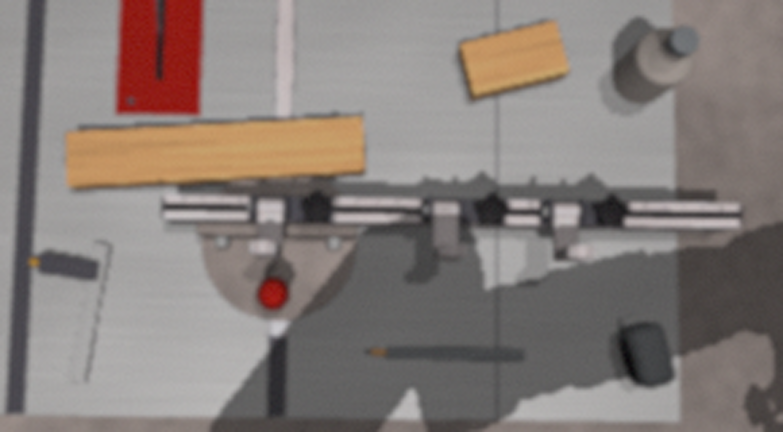

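```bash
python3 -m inch '[[0,0,-1,0,0,-8.2,0],[0,0,-1,0,0,-8.2,0],[0,0,-1,0,0,-8.2,0],[0,0,-0.6,0,0,-8.2,0],[0,0,0,0,0,-8.2,0]]' 40; python3 -m inch '[[0,0,0,0,0,-8.2,0],[0,0,0,0,0,-8.2,0],[0,0,0,0,0,-8,0],[0,0,0,0,0,0,0],[0,0,0,0,0,0,0]]'
python3 -c "
from h import *
print(R().round(3),get_state())"
```

```text
clock: 3.65
tcp_pos: [0.2408, -0.5228, 0.2314]
orientation: [0.001, 0.838, 0.545, -0.0]
wrist_force: [0.1, 1.5, 0.4]
finger_gap: 0.0119
clock: 4.15
tcp_pos: [0.2406, -0.5223, 0.2302]
orientation: [0.0, 0.707, 0.707, -0.0]
wrist_force: [0.1, 0.4, 0.2]
finger_gap: -0.0
[[ 0.001  1.     0.   ]
 [ 1.    -0.001 -0.   ]
 [-0.     0.    -1.   ]] {'clock': 4.15, 'joint_pos': array([-1.27859646e+00,  3.06812797e-01,  1.24759520e-01,  1.38865428e+00,
       -1.18240935e-05,  2.93059827e-01]), 'qvel': array([-6.63246849e-04,  6.40790087e-04, -5.74317033e-05, -2.33207482e-04,
        2.66114371e-04, -5.01507577e-03]), 'tau': array([-4.11504489e-04, -4.79230213e+01,  3.01124167e+01,  7.33448287e-04,
       -2.90686476e-04, -7.84961041e-02]), 'tcp_pos': array([ 0.24063771, -0.52225893,  0.23022805]), 'orientation': array([ 3.63082028e-05,  7.07410756e-01,  7.06802674e-01, -2.62060713e-05]), 'wrist_force': array([0.1453976 , 0.43055971, 0.19209428]), 'ft_torque': array([-0.01607865, -0.00399517,  0.02331879]), 'finger_gap': -4.098446738850758e-05}
```

```bash
python3 -m inch '[[4.06,1.94,0,0,0,0,0],[4.06,1.94,0,0,0,0,0],[4.06,1.94,0,0,0,0,0],[4.06,1.94,0,0,0,0,0],[4.06,1.94,0,0,0,0,0]]'; python3 -m inch '[[4.06,1.94,0,0,0,0,0],[4.06,1.94,0,0,0,0,0],[4.06,1.94,0,0,0,0,0],[4.06,1.94,0,0,0,0,0],[4.06,1.94,0,0,0,0,0]]'; python3 -m inch '[[0,0,0,0,0,0,0],[0,0,0,0,0,0,0]]'
```

```text
clock: 4.65
tcp_pos: [0.3376, -0.3175, 0.2303]
orientation: [0.0, 0.707, 0.707, 0.0]
wrist_force: [1.5, -0.1, -0.3]
finger_gap: 0.0003
clock: 5.15
tcp_pos: [0.4342, -0.1141, 0.2305]
orientation: [0.001, 0.707, 0.707, 0.0]
wrist_force: [0.2, 0.2, 0.6]
finger_gap: -0.0001
clock: 5.35
tcp_pos: [0.434, -0.1147, 0.2303]
orientation: [0.0, 0.706, 0.708, -0.0]
wrist_force: [-0.1, 0.0, 0.0]
finger_gap: 0.0001
```

```bash
python3 -m inch '[[0,0,3,0,0,0,0],[0,0,3,0,0,0,0],[0,0,1.8,0,0,0,0],[0,1,0,0,0,0,0],[0,1,0,0,0,0,0]]'; python3 -m inch '[[0,1,0,0,0,0,0],[0,1,0,0,0,0,0],[0,1,0,0,0,0,0],[0,1,0,0,0,0,0],[0,1,0,0,0,0,0]]'; python3 -m inch '[[0,1,0,0,0,0,0],[0,1,0,0,0,0,0],[0,1,0,0,0,0,0],[0,1,0,0,0,0,0],[0,0,0,0,0,0,0]]'
python3 -c "
from h import *
p=vision.read_camera('scene')
cv2.imwrite('pics/s1.png',cv2.resize(p['pixels'][100:300,150:470,::-1],None,fx=2.4,fy=2.4))"
```

```text
clock: 5.85
tcp_pos: [0.4542, -0.117, 0.1527]
orientation: [0.0, 0.707, 0.707, 0.0]
wrist_force: [-0.0, -0.2, 0.2]
finger_gap: -0.0001
clock: 6.35
tcp_pos: [0.5047, -0.1155, 0.1523]
orientation: [0.0, 0.706, 0.708, 0.0]
wrist_force: [-0.4, 0.1, 0.0]
finger_gap: 0.0001
clock: 6.85
tcp_pos: [0.545, -0.1156, 0.152]
orientation: [0.0, 0.706, 0.708, 0.0]
wrist_force: [0.3, 0.8, 1.1]
finger_gap: 0.0
```

View pics/s1.png

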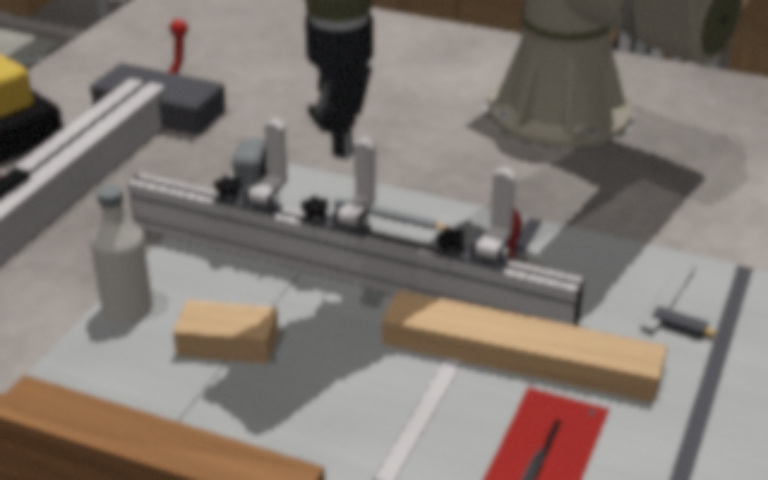

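```bash
python3 -c "
from h import *
p=vision.read_camera('scene')
cv2.imwrite('pics/s2.png',cv2.resize(p['pixels'][60:300,150:470,::-1],None,fx=2.4,fy=2.4))
def proj(X):
    c=np.linalg.inv(p['T'])@np.r_[X,1];K=p['mtx'];return K[0,2]+K[0,0]*c[0]/-c[2],K[1,2]+K[1,1]*c[1]/c[2]
print(get_state()['tcp_pos'],get_state()['clock'])
for X in [[.545,-.116,.152],[.479,-.116,.172],[.434,-.116,.152]]: print(proj(X))
"
```

```text
[ 0.54356713 -0.11544727  0.1519701 ] 6.95
(np.float64(292.1998484504818), np.float64(177.26961126799972))
(np.float64(301.5578516466705), np.float64(160.3110912410454))
(np.float64(307.73141895100656), np.float64(159.15356308002075))
```

View pics/s2.png

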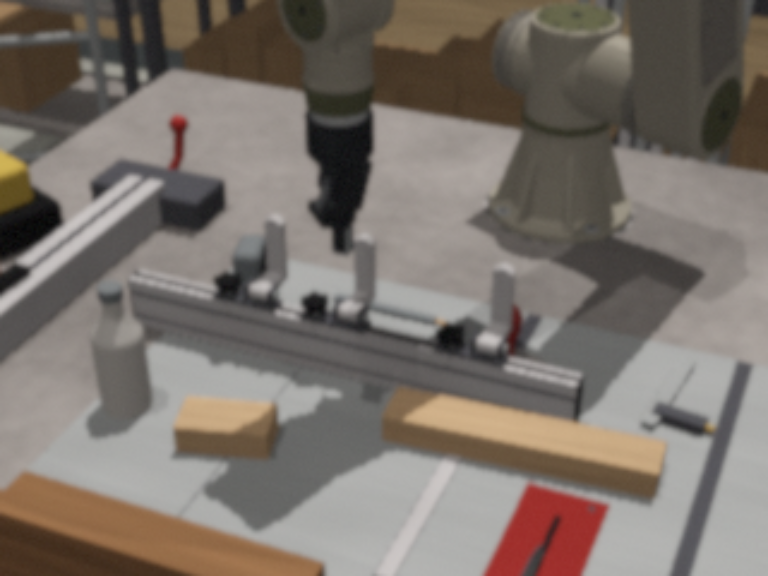

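```bash
python3 -c "
from h import *
np.set_printoptions(precision=3,suppress=True)
p=vision.read_camera('scene');W=cloud(p)
for r in range(140,172,2): print(r,W[r,292],W[r,289],W[r,295],p['pixels'][r,292])
"
```

```text
140 [ 0.563 -0.105  0.281] [ 0.579 -0.106  0.289] [ 0.558 -0.099  0.28 ] [17 18 15]
142 [ 0.564 -0.105  0.276] [ 0.574 -0.108  0.28 ] [ 0.555 -0.1    0.272] [17 17 21]
144 [ 0.567 -0.103  0.271] [ 0.571 -0.11   0.272] [ 0.562 -0.097  0.27 ] [20 21 21]
146 [ 0.555 -0.109  0.258] [ 0.585 -0.104  0.275] [ 0.561 -0.097  0.264] [17 19 19]
148 [ 0.558 -0.108  0.254] [ 0.585 -0.104  0.269] [ 0.559 -0.098  0.257] [19 21 23]
150 [ 0.538 -0.118  0.235] [ 0.588 -0.103  0.264] [ 0.548 -0.104  0.244] [18 17 19]
152 [ 0.571 -0.102  0.25 ] [ 0.584 -0.105  0.256] [ 0.543 -0.107  0.234] [16 18 18]
154 [ 0.571 -0.102  0.244] [ 0.58  -0.107  0.247] [ 0.555 -0.101  0.235] [21 22 23]
156 [ 0.571 -0.102  0.237] [ 0.552 -0.121  0.223] [ 0.551 -0.103  0.227] [22 22 24]
158 [ 0.554 -0.111  0.22 ] [ 0.556 -0.119  0.22 ] [ 0.549 -0.104  0.219] [20 21 23]
160 [ 0.557 -0.109  0.216] [ 0.556 -0.119  0.213] [ 0.543 -0.107  0.209] [24 21 23]
162 [ 0.557 -0.11   0.21 ] [ 0.551 -0.121  0.204] [ 0.55  -0.104  0.207] [24 25 26]
164 [ 0.554 -0.111  0.202] [ 0.557 -0.119  0.201] [ 0.55  -0.104  0.201] [48 47 46]
166 [ 0.549 -0.114  0.191] [nan nan nan] [ 0.553 -0.103  0.196] [128 122 118]
168 [ 0.273 -0.246  0.002] [ 0.269 -0.259 -0.003] [ 0.268 -0.237  0.001] [156 149 144]
170 [ 0.282 -0.242 -0.   ] [ 0.285 -0.252 -0.001] [ 0.276 -0.233 -0.001] [156 149 143]
```

```bash
python3 -c "
from h import *
np.set_printoptions(precision=3,suppress=True)
p=vision.read_camera('top');W=cloud(p)
T=p['T'];K=p['mtx']
for z in (.152,.197):
    c=np.linalg.inv(T)@[.5436,-.1155,z,1];print(K[0,2]+K[0,0]*c[0]/-c[2],K[1,2]+K[1,1]*c[1]/c[2])
cv2.imwrite('pics/t2.png',p['pixels'][:,:,::-1])
w=vision.read_camera('wrist')
im=w['pixels'][:,:,::-1].copy();C=np.linalg.inv(w['tool_from_camera']);Kw=w['mtx']
for zz,col in ((0,(0,0,255)),(-.045,(0,255,0))):
  c=C@[0,0,zz,1];v=np.array([c[0],-c[1],-c[2]]);th=np.arctan2(np.hypot(v[0],v[1]),v[2]);a=np.arctan2(v[1],v[0])
  u=(Kw[0,2]+Kw[0,0]*th*np.cos(a),Kw[1,2]+Kw[0,0]*th*np.sin(a));print(zz,u,np.linalg.norm(c[:3]))
  cv2.circle(im,(int(u[0]),int(u[1])),3,col,-1)
  r,cc=int(u[1]),int(u[0]);print(w['depth'][r-3:r+4:3,cc-3:cc+4:3],-c[2])
cv2.imwrite('pics/w2.png',im)
"
```

```text
346.0274530938457 197.70050276418837
347.60530984121635 195.51932069629808
0 (np.float64(318.46608453011146), np.float64(225.50927934679646)) 0.1942496849821514
[[0.353 0.354 0.354]
 [0.355 0.353 0.354]
 [0.356 0.355 0.355]] 0.19339059567371478
-0.045 (np.float64(318.5290870718804), np.float64(259.531024373219)) 0.15343677603781458
[[0.131 0.13  0.13 ]
 [0.128 0.129 0.128]
 [0.125 0.125 0.126]] 0.1502576461929127
```

View pics/w2.png

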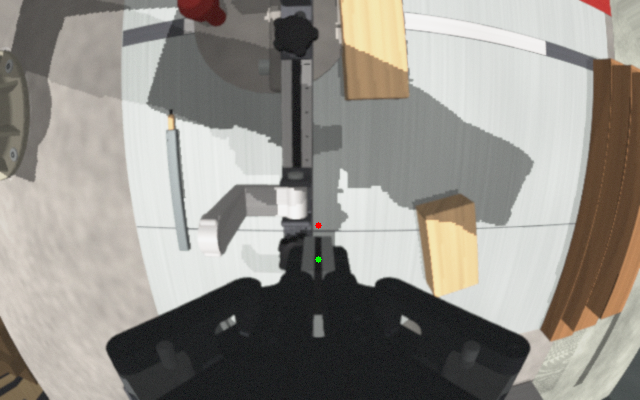

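View pics/t2.png

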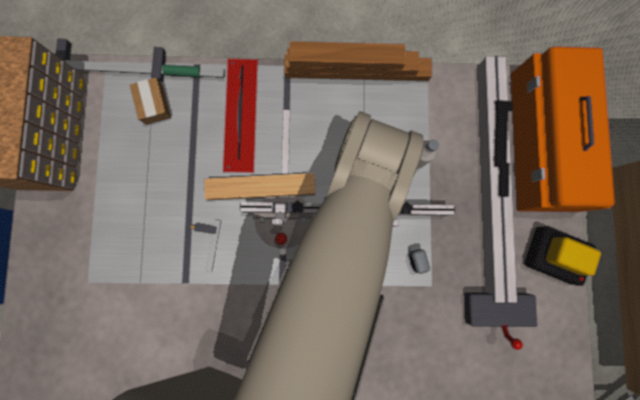

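```bash
python3 -c "
from h import *
np.set_printoptions(precision=4,suppress=True)
w=vision.read_camera('wrist');T=w['tool_from_camera'];K=w['mtx']
for col in (306,312,318,325,330):
  for r in range(228,262,4):
    dx,dy=col-K[0,2],r-K[1,2];rr=np.hypot(dx,dy);th=rr/K[0,0]
    d=w['depth'][r,col];X=np.array([np.tan(th)*dx/rr*d,-np.tan(th)*dy/rr*d,-d,1])
    print(col,r,(T@X)[:3])
print(get_state()['finger_gap'],get_state()['joint_pos'])
"
```

```text
306 228 [-0.0309 -0.0108  0.0709]
306 232 [-0.0345 -0.0109  0.0704]
306 236 [-0.0341 -0.0105  0.0608]
306 240 [ 0.0111 -0.006  -0.0461]
306 244 [ 0.0116 -0.0058 -0.0515]
306 248 [ 0.0111 -0.0056 -0.0547]
306 252 [ 0.0114 -0.0055 -0.0593]
306 256 [ 0.0106 -0.0054 -0.0615]
306 260 [ 0.0116 -0.0052 -0.067 ]
312 228 [-0.041  -0.0061  0.0953]
312 232 [-0.0448 -0.0061  0.0943]
312 236 [-0.0488 -0.0061  0.094 ]
312 240 [ 0.0105 -0.0031 -0.0447]
312 244 [ 0.0118 -0.003  -0.052 ]
312 248 [ 0.0113 -0.0029 -0.0551]
312 252 [ 0.0112 -0.0029 -0.0589]
312 256 [ 0.011  -0.0028 -0.0623]
312 260 [ 0.0114 -0.0027 -0.0667]
318 228 [-0.0635 -0.0004  0.1499]
318 232 [-0.0688 -0.0004  0.1505]
318 236 [-0.0739 -0.0004  0.1506]
318 240 [ 0.0107 -0.0003 -0.0452]
318 244 [ 0.0112 -0.0003 -0.0507]
318 248 [ 0.0113 -0.0003 -0.0551]
318 252 [ 0.0109 -0.0003 -0.0584]
318 256 [ 0.011  -0.0002 -0.0623]
318 260 [ 0.0118 -0.0002 -0.0674]
325 228 [-0.064   0.0077  0.1511]
325 232 [-0.0691  0.0077  0.1513]
325 236 [-0.0738  0.0078  0.1504]
325 240 [ 0.0111  0.0031 -0.0461]
325 244 [ 0.0113  0.003  -0.0509]
325 248 [ 0.0109  0.0029 -0.0543]
325 252 [ 0.0109  0.0028 -0.0582]
325 256 [ 0.0119  0.0027 -0.064 ]
325 260 [ 0.0111  0.0027 -0.0661]
330 228 [-0.0641  0.0135  0.1512]
330 232 [-0.0692  0.0136  0.1514]
330 236 [-0.0744  0.0136  0.1517]
330 240 [ 0.0113  0.0054 -0.0465]
330 244 [ 0.0112  0.0053 -0.0507]
330 248 [ 0.0111  0.0051 -0.0547]
330 252 [ 0.0115  0.005  -0.0595]
330 256 [ 0.0115  0.0048 -0.0632]
330 260 [ 0.0112  0.0047 -0.0662]
-7.718530885085395e-05 [-0.354   0.2908 -0.0882  1.1919 -0.0001  1.2146]
```

The wrist depth and the scene depth both put the real finger ends about 43 mm above the reported TCP, so the finger passed over the stop. From here on I'll work from the measured finger end, by backing off, going 43 mm lower and repeating the push.

```bash
python3 -m inch '[[0,-4,0,0,0,0,0],[0,-4,0,0,0,0,0],[0,-3,0,0,0,0,0],[0,0,2.2,0,0,0,0],[0,0,2.1,0,0,0,0]]'; python3 -m inch '[[0,1,0,0,0,0,0],[0,1,0,0,0,0,0],[0,1,0,0,0,0,0],[0,1,0,0,0,0,0],[0,1,0,0,0,0,0]]'; 
python3 -c "
from h import *
p=vision.read_camera('scene')
cv2.imwrite('pics/s3.png',cv2.resize(p['pixels'][60:300,150:470,::-1],None,fx=2.4,fy=2.4))"
```

```text
clock: 7.65
tcp_pos: [0.4333, -0.1161, 0.1098]
orientation: [0.001, 0.707, 0.708, 0.0]
wrist_force: [0.3, 0.2, -0.7]
finger_gap: 0.0002
clock: 8.15
tcp_pos: [0.4851, -0.1159, 0.1099]
orientation: [0.0, 0.706, 0.708, 0.0]
wrist_force: [-2.6, -0.6, 4.1]
finger_gap: -0.0001
```

View pics/s3.png

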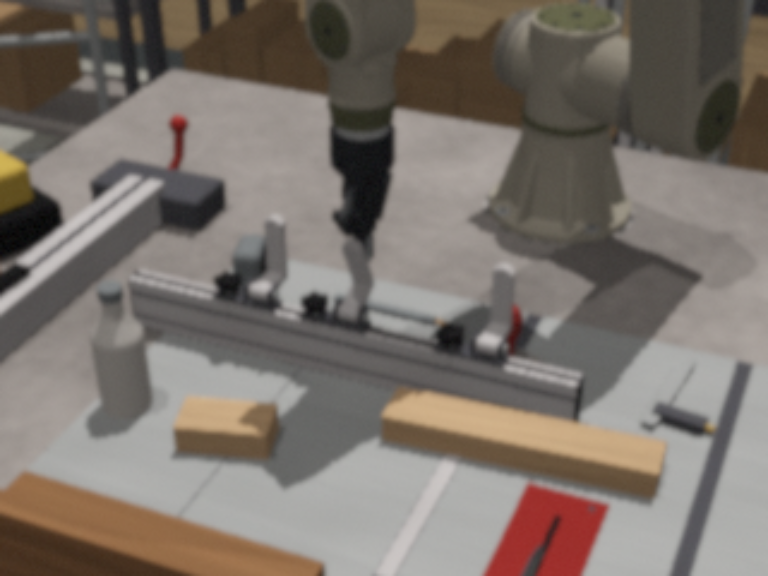

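The finger is now in contact and the middle arm at (355,270) is tipping. I'll keep pushing.

```bash
python3 -m inch '[[0,1,0,0,0,0,0],[0,1,0,0,0,0,0],[0,1,0,0,0,0,0],[0,1,0,0,0,0,0],[0,1,0,0,0,0,0]]'; python3 -m inch '[[0,1,0,0,0,0,0],[0,0,0,0,0,0,0],[0,0,-3,0,0,0,0],[0,0,-3,0,0,0,0],[0,0,-3,0,0,0,0]]'
python3 -c "
from h import *
p=vision.read_camera('scene')
cv2.imwrite('pics/s4.png',cv2.resize(p['pixels'][60:300,150:470,::-1],None,fx=2.4,fy=2.4))"
```

```text
clock: 8.7
tcp_pos: [0.5381, -0.1158, 0.1125]
orientation: [0.003, 0.706, 0.708, 0.003]
wrist_force: [0.8, 1.6, 3.4]
finger_gap: 0.0004
clock: 9.2
tcp_pos: [0.5425, -0.1153, 0.199]
orientation: [-0.001, 0.706, 0.708, -0.001]
wrist_force: [0.9, -0.4, -0.2]
finger_gap: 0.0003
```

View pics/s4.png

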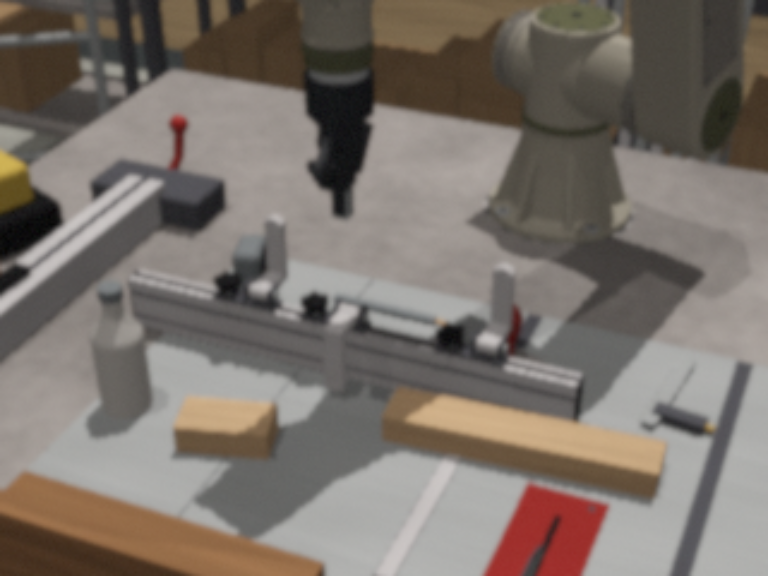

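The middle arm now hangs in front of the fence at (337,350), and both of its neighbours are still up. Next I move to beyond the batten.

```bash
python3 -m inch '[[4,2,0,0,0,0,0],[4,2,0,0,0,0,0],[4,2,0,0,0,0,0],[4,2,0,0,0,0,0],[4,2,0,0,0,0,0]]'; python3 -m inch '[[1.5,1.2,0,0,0,0,0],[0,0,4,0,0,0,0],[0,0,4,0,0,0,0],[0,0,4,0,0,0,0],[0,0,0,0,0,0,0]]'
python3 - <<'E'
from h import *
np.set_printoptions(precision=4,suppress=True)
p=vision.read_camera('scene');W=cloud(p)
cv2.imwrite('pics/s5.png',cv2.resize(p['pixels'][60:300,150:470,::-1],None,fx=2.4,fy=2.4))
q=W[150:290,240:340].reshape(-1,3)
for z0,z1 in((.02,.045),(.045,.07)):
    k=q[(q[:,0]>.555)&(q[:,0]<.6)&(q[:,2]>z0)&(q[:,2]<z1)&(abs(q[:,1]+.116)<.03)]
    print(len(k),np.percentile(k,[1,10,50,90,99],axis=0))
E
```

```text
clock: 9.75
tcp_pos: [0.643, 0.0861, 0.1981]
orientation: [-0.001, 0.706, 0.708, -0.001]
wrist_force: [0.6, -0.2, -0.2]
finger_gap: 0.0001
clock: 10.25
tcp_pos: [0.649, 0.0995, 0.0715]
orientation: [-0.005, 0.706, 0.708, -0.005]
wrist_force: [-0.8, 0.4, -0.0]
finger_gap: -0.0001
66 [[ 0.5681 -0.13    0.0201]
 [ 0.5717 -0.1263  0.0223]
 [ 0.5759 -0.1147  0.0328]
 [ 0.5789 -0.1047  0.0429]
 [ 0.5803 -0.1031  0.0448]]
60 [[ 0.5681 -0.1284  0.0462]
 [ 0.5713 -0.1255  0.0481]
 [ 0.5751 -0.1146  0.0581]
 [ 0.5784 -0.1048  0.0671]
 [ 0.5801 -0.1036  0.0688]]
```

View pics/s5.png

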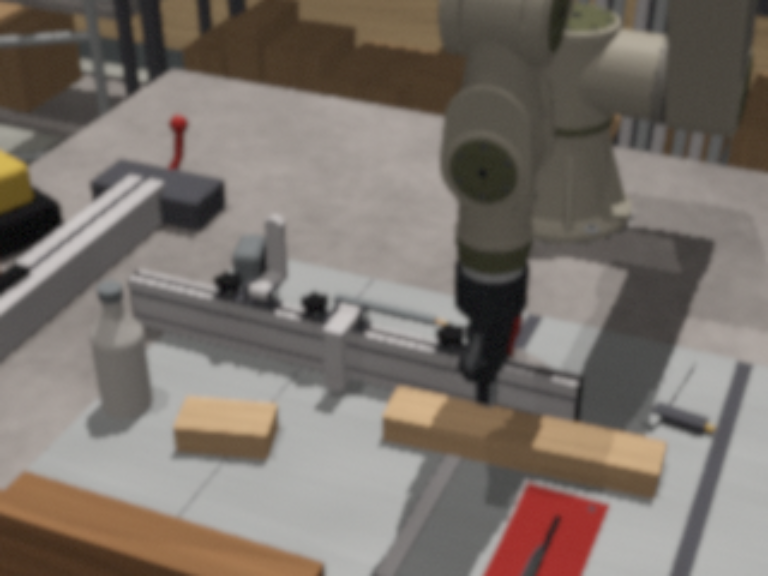

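```bash
python3 -m inch '[[0,0,3,0,0,0,0],[0,0,3,0,0,0,0],[0,0,2,0,0,0,0],[0,0,1,0,0,0,0],[0,0,0,0,0,0,0]]'
python3 - <<'E'
from h import *
np.set_printoptions(precision=4,suppress=True)
s=get_state();print(s['joint_pos'],s['tcp_pos'],R())
w=vision.read_camera('wrist');cv2.imwrite('pics/w6.png',w['pixels'][:,:,::-1])
p=vision.read_camera('scene')
cv2.imwrite('pics/s6.png',cv2.resize(p['pixels'][160:300,290:490,::-1],None,fx=4,fy=4,interpolation=2))
E
```

```text
clock: 10.8
tcp_pos: [0.6554, 0.0996, -0.0104]
orientation: [-0.0, 0.706, 0.708, -0.0]
wrist_force: [-0.5, -0.3, 0.0]
finger_gap: -0.0002
[ 0.0299  0.6005 -0.0219  0.9485 -0.0001  1.5984] [ 0.6554  0.0996 -0.0104] [[-0.0022  1.     -0.0001]
 [ 1.      0.0022 -0.0001]
 [-0.0001 -0.0001 -1.    ]]
```

View pics/s6.png

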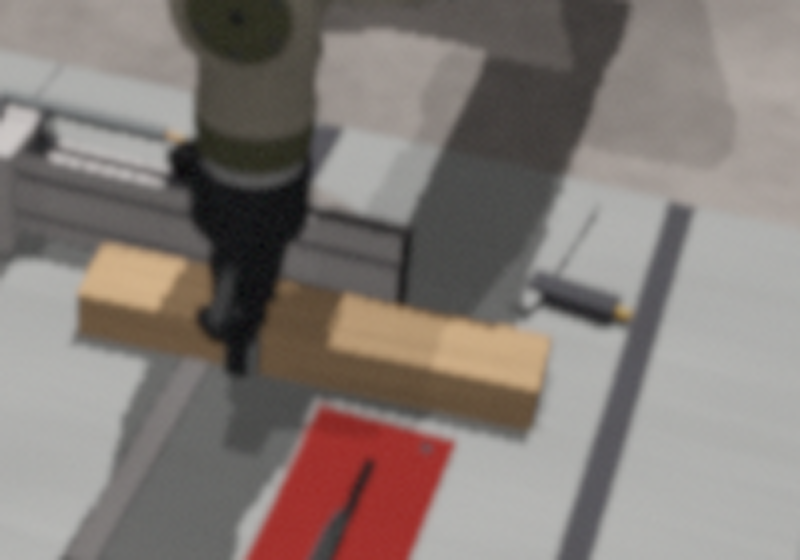

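View pics/w6.png

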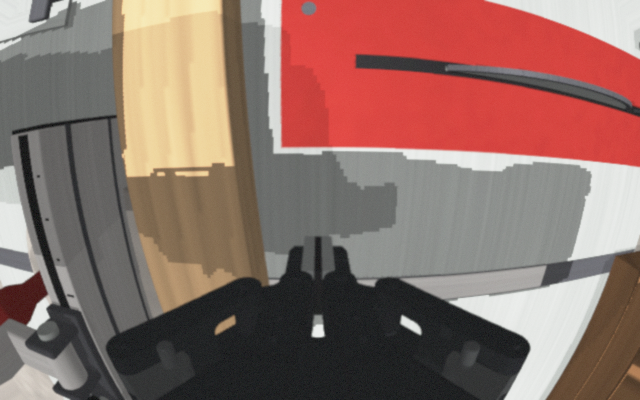

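```bash
python3 -m inch '[[0,0,1.4,0,0,0,0],[0,-0.5,0,0,0,0,0],[0,-0.5,0,0,0,0,0],[0,-0.5,0,0,0,0,0],[0,-0.5,0,0,0,0,0]]'; python3 -m inch '[[0,-0.3,0,0,0,0,0],[0,-0.3,0,0,0,0,0],[0,-0.3,0,0,0,0,0],[0,-0.3,0,0,0,0,0],[0,0,0,0,0,0,0]]'
python3 - <<'E'
from h import *
p=vision.read_camera('scene')
cv2.imwrite('pics/s7.png',cv2.resize(p['pixels'][160:300,290:490,::-1],None,fx=4,fy=4,interpolation=2))
w=vision.read_camera('wrist');cv2.imwrite('pics/w7.png',w['pixels'][:,:,::-1])
E
```

```text
clock: 11.4
tcp_pos: [0.6349, 0.0997, -0.0245]
orientation: [0.0, 0.706, 0.708, 0.0]
wrist_force: [0.9, 0.2, -0.3]
finger_gap: 0.0002
clock: 11.9
tcp_pos: [0.623, 0.0996, -0.0245]
orientation: [0.0, 0.706, 0.708, 0.0]
wrist_force: [0.8, -0.5, 0.6]
finger_gap: -0.0002
```

View pics/w7.png

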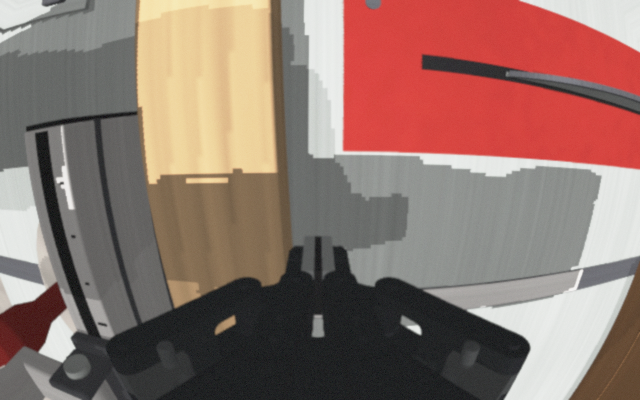

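View pics/s7.png

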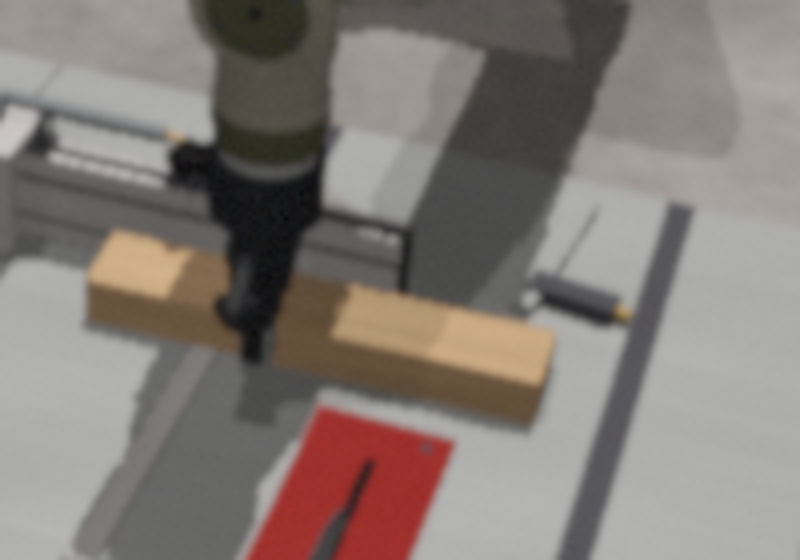

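The batten is in contact and rotating towards parallel with the fence. I'll keep pushing gently.

```bash
cat > b.py <<'E'
from h import *
def board():
    for cam in ["scene","top"]:
        p=vision.read_camera(cam);W=cloud(p)
        for s in silhouettes(p,"board")[:2]:
            q=W[s["mask"]];q=q[~np.isnan(q[:,0])];q=q[(abs(q[:,2]-.038)<.006)&(q[:,0]>.52)]
            if len(q)<300: continue
            r=cv2.minAreaRect((q[:,:2]*1000).astype(np.float32))
            e=[]
            for y in np.arange(q[:,1].min()+.015,q[:,1].max()-.015,.02):
                k=q[abs(q[:,1]-y)<.01,0]
                if len(k)>8: e.append((y,np.percentile(k,4),np.percentile(k,96)))
            e=np.array(e)
            print(cam,round(s["confidence"],2),"y %.4f..%.4f"%tuple(np.percentile(q[:,1],[.7,99.3])),"near",np.polyfit(e[:,0],e[:,1],1).round(4),"far",np.polyfit(e[:,0],e[:,2],1).round(4),"rect",np.round(r[0],1),np.round(r[1],1),round(r[2],2))
board()
E
python3 -m inch '[[0,-0.3,0,0,0,0,0],[0,-0.3,0,0,0,0,0],[0,0,0,0,0,0,0]]';python3 b.py
```

```text
clock: 12.3
tcp_pos: [0.6167, 0.0996, -0.0248]
orientation: [-0.0, 0.706, 0.708, -0.0]
wrist_force: [0.5, -0.8, -0.0]
finger_gap: 0.0003
scene 0.67 y -0.0296..0.2869 near [-0.0291  0.5501] far [-0.0216  0.6051] rect [569.7 128.2] [ 71.9 320.4] 1.13
top 0.67 y -0.0322..0.0926 near [-0.02   0.547] far [-0.0406  0.6022] rect [574.9  31.8] [ 59.6 127.9] 1.09
```

```bash
python3 -m inch '[[0,-0.2,0,0,0,0,0],[0,0,0,0,0,0,0]]';python3 -m inch '[[0,-0.2,0,0,0,0,0],[0,0,0,0,0,0,0]]';python3 -m inch '[[0,-0.1,0,0,0,0,0],[0,0,0,0,0,0,0]]';python3 b.py
```

```text
clock: 12.7
tcp_pos: [0.6148, 0.0996, -0.025]
orientation: [-0.0, 0.706, 0.708, -0.0]
wrist_force: [0.1, 0.2, -0.4]
finger_gap: -0.0002
clock: 12.9
tcp_pos: [0.6127, 0.0996, -0.0249]
orientation: [-0.0, 0.706, 0.708, -0.0]
wrist_force: [0.7, -0.0, -1.1]
finger_gap: -0.0006
clock: 13.1
tcp_pos: [0.612, 0.0995, -0.0249]
orientation: [0.0, 0.706, 0.708, -0.0]
wrist_force: [1.7, -1.4, 0.3]
finger_gap: 0.0001
scene 0.7 y -0.0275..0.2867 near [-0.0238  0.5455] far [-0.0102  0.5999] rect [569.5 128.4] [ 71.4 320.1] 1.47
top 0.66 y -0.0323..0.0949 near [0.0042 0.5449] far [0.0098 0.5961] rect [570.5  32.9] [ 56.4 130.5] 0.34
```

```bash
python3 -m inch '[[0,-0.1,0,0,0,0,0],[0,0,0,0,0,0,0]]';python3 -m inch '[[0,-0.1,0,0,0,0,0],[0,0,0,0,0,0,0]]';python3 -m inch '[[0,-0.1,0,0,0,0,0],[0,0,0,0,0,0,0]]';python3 b.py
```

```text
clock: 13.5
tcp_pos: [0.6116, 0.0994, -0.0247]
orientation: [0.0, 0.706, 0.708, 0.0]
wrist_force: [2.7, -0.7, -2.0]
finger_gap: 0.0001
clock: 13.7
tcp_pos: [0.6117, 0.0994, -0.0244]
orientation: [0.001, 0.706, 0.708, 0.001]
wrist_force: [5.1, -2.2, -2.2]
finger_gap: -0.0001
clock: 13.9
tcp_pos: [0.6118, 0.0994, -0.024]
orientation: [0.002, 0.706, 0.708, 0.002]
wrist_force: [6.8, -1.7, -2.1]
finger_gap: -0.0001
scene 0.66 y -0.0277..0.2867 near [-0.0046  0.5424] far [0.001  0.5979] rect [567.2 129.1] [318.9  70.2] 89.78
top 0.68 y -0.0322..0.0950 near [0.0061 0.5449] far [0.002  0.5955] rect [569.8  32.5] [130.7  55.2] 89.12
```

Force builds at x = 0.6118, which means the batten is flush with the fence. I'll back off and go round to its left end.

```bash
python3 -m inch '[[0,1.5,0,0,0,0,0],[0,1,0,0,0,0,0],[0,0,-4,0,0,0,0],[0,0,-4,0,0,0,0],[0,0,-2,0,0,0,0]]';python3 -m inch '[[4.4,-1.3,0,0,0,0,0],[4.4,-1.3,0,0,0,0,0],[4.4,-1.3,0,0,0,0,0],[4.4,-1,0,0,0,0,0],[4.4,-1,0,0,0,0,0]]';python3 -m inch '[[0,0,0,0,0,0,0]]'; python3 b.py
```

```text
clock: 14.6
tcp_pos: [0.6353, 0.1, 0.0785]
orientation: [0.001, 0.706, 0.708, 0.001]
wrist_force: [0.8, -0.0, 1.1]
finger_gap: 0.0002
clock: 15.1
tcp_pos: [0.5732, 0.3211, 0.075]
orientation: [-0.0, 0.706, 0.708, -0.001]
wrist_force: [0.9, 0.1, -0.1]
finger_gap: -0.0002
clock: 15.2
tcp_pos: [0.5719, 0.325, 0.0748]
orientation: [-0.001, 0.704, 0.71, -0.0]
wrist_force: [-0.7, -0.4, -0.6]
finger_gap: -0.0001
scene 0.91 y -0.0267..0.2864 near [-1.000e-04  5.415e-01] far [3.000e-04 5.981e-01] rect [567.9 129.4] [318.5  71.2] 89.51
top 0.62 y -0.0318..0.2845 near [-0.021   0.5461] far [5.00e-04 5.96e-01] rect [570.1 127.3] [ 59.1 318.8] 0.83
```

```bash
python3 -m inch '[[0,0,4,0,0,0,0],[0,0,4,0,0,0,0],[0,0,2,0,0,0,0],[-1,0,0,0,0,0,0],[-0.5,0,0,0,0,0,0]]';python3 -m inch '[[-0.5,0,0,0,0,0,0],[-0.5,0,0,0,0,0,0],[-0.5,0,0,0,0,0,0],[-0.5,0,0,0,0,0,0],[-0.5,0,0,0,0,0,0]]';python3 b.py
python3 - <<'E'
from h import *
p=vision.read_camera('scene')
cv2.imwrite('pics/s8.png',cv2.resize(p['pixels'][160:300,270:470,::-1],None,fx=4,fy=4,interpolation=2))
E
```

```text
clock: 15.9
tcp_pos: [0.575, 0.3023, -0.0247]
orientation: [0.0, 0.707, 0.707, -0.001]
wrist_force: [0.4, 0.6, 0.8]
finger_gap: -0.0001
clock: 16.4
tcp_pos: [0.5755, 0.2798, -0.0238]
orientation: [0.0, 0.706, 0.708, 0.001]
wrist_force: [0.9, 2.8, 1.6]
finger_gap: 0.0004
scene 0.81 y -0.0475..0.2643 near [0.0124 0.5388] far [-0.0051  0.5987] rect [568.3 109.5] [320.8  71.3] 89.67
top 0.92 y -0.0522..0.2644 near [-0.0194  0.5454] far [-0.0052  0.5961] rect [567.9 107.1] [ 60.7 319.7] 0.09
```

View pics/s8.png

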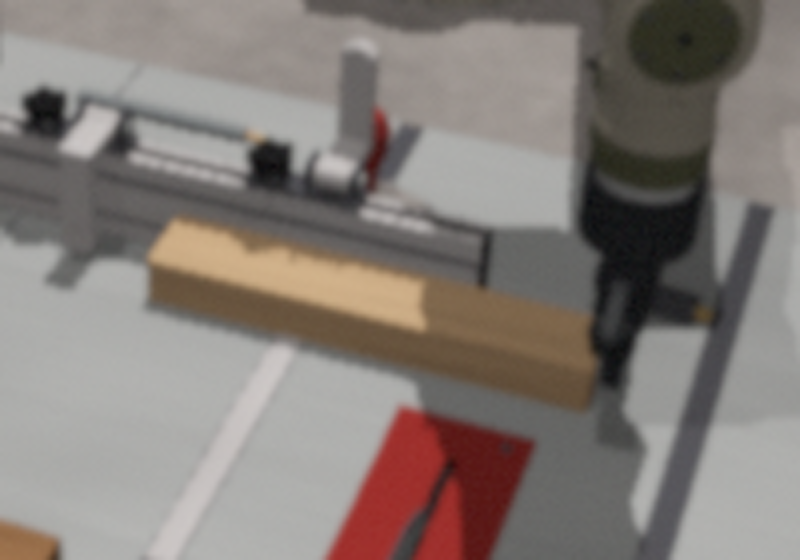

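```bash
python3 -m inch '[[-0.5,-0.3,0,0,0,0,0],[-0.5,0,0,0,0,0,0],[-0.5,0,0,0,0,0,0],[-0.5,0,0,0,0,0,0],[-0.5,0,0,0,0,0,0]]';python3 -m inch '[[-0.5,0,0,0,0,0,0],[-0.5,0,0,0,0,0,0],[-0.4,0,0,0,0,0,0],[-0.3,0,0,0,0,0,0],[0,0,0,0,0,0,0]]';python3 b.py
```

```text
clock: 17.15
tcp_pos: [0.5715, 0.2539, -0.0251]
orientation: [-0.0, 0.706, 0.708, -0.0]
wrist_force: [-0.8, 1.5, -1.7]
finger_gap: -0.0001
clock: 17.65
tcp_pos: [0.5718, 0.2368, -0.0248]
orientation: [0.0, 0.706, 0.708, -0.0]
wrist_force: [0.1, -0.1, 0.6]
finger_gap: -0.0001
scene 0.97 y -0.0915..0.2217 near [-0.0175  0.5422] far [-0.0263  0.6032] rect [568.8  65.4] [ 74.6 321. ] 1.07
top 0.88 y -0.0930..0.2213 near [-0.0238  0.5466] far [-0.0335  0.6008] rect [571.   63.6] [ 60.4 319. ] 1.78
```

The batten has yawed about 1.5° with its right end off the fence. I'll push nearly to the stop, re-flush it on its right half, then finish along the fence.

```bash
python3 -m inch '[[-0.2,0,0,0,0,0,0],[-0.2,0,0,0,0,0,0],[0,0,0,0,0,0,0],[1,0,0,0,0,0,0],[1,0,0,0,0,0,0]]';python3 -m inch '[[1,0,-3,0,0,0,0],[0,0,-4,0,0,0,0],[0,0,-3,0,0,0,0],[-4.4,1.6,0,0,0,0,0],[-4.4,1.6,0,0,0,0,0]]';python3 -m inch '[[-4.4,1.6,0,0,0,0,0],[-4.4,1.6,0,0,0,0,0],[-4.4,0.6,0,0,0,0,0],[0,0,0,0,0,0,0],[0,0,0,0,0,0,0]]';python3 b.py
```

```text
clock: 18.35
tcp_pos: [0.5717, 0.2539, -0.0248]
orientation: [0.0, 0.706, 0.708, -0.0]
wrist_force: [0.2, 0.1, 0.1]
finger_gap: -0.0005
clock: 18.85
tcp_pos: [0.6051, 0.1772, 0.0771]
orientation: [0.001, 0.705, 0.71, 0.001]
wrist_force: [1.4, -0.2, -0.9]
finger_gap: -0.0001
clock: 19.35
tcp_pos: [0.6424, 0.0432, 0.075]
orientation: [-0.0, 0.707, 0.707, -0.0]
wrist_force: [0.1, 0.1, -0.1]
finger_gap: -0.0005
scene 0.93 y -0.0932..0.2212 near [-0.0261  0.5452] far [-0.0342  0.6037] rect [569.6  62.9] [ 75.5 319.9] 1.49
top 0.76 y -0.0966..0.0261 near [-0.0357  0.5449] far [-0.0216  0.6011] rect [573.4 -35. ] [ 59.3 128. ] 1.28
```

```bash
python3 -m inch '[[-1.8,0.1,4,0,0,0,0],[0,0,4,0,0,0,0],[0,0,2,0,0,0,0],[0,-0.7,0,0,0,0,0],[0,-0.7,0,0,0,0,0]]';python3 -m inch '[[0,-0.3,0,0,0,0,0],[0,-0.3,0,0,0,0,0],[0,-0.3,0,0,0,0,0],[0,-0.2,0,0,0,0,0],[0,0,0,0,0,0,0]]';python3 -m inch '[[0,-0.2,0,0,0,0,0],[0,-0.2,0,0,0,0,0],[0,0,0,0,0,0,0]]';python3 -m inch '[[0,-0.2,0,0,0,0,0],[0,-0.1,0,0,0,0,0],[0,0,0,0,0,0,0]]'; python3 b.py
```

```text
clock: 20.05
tcp_pos: [0.6286, 0.0269, -0.0246]
orientation: [-0.0, 0.706, 0.709, -0.0]
wrist_force: [-0.4, -0.2, 0.0]
finger_gap: 0.0003
clock: 20.55
tcp_pos: [0.6183, 0.0256, -0.0243]
orientation: [0.0, 0.706, 0.708, 0.0]
wrist_force: [0.2, -0.3, 0.2]
finger_gap: 0.0002
clock: 20.85
tcp_pos: [0.6147, 0.0254, -0.0247]
orientation: [0.0, 0.706, 0.708, 0.0]
wrist_force: [0.5, 0.2, -0.2]
finger_gap: -0.0
clock: 21.15
tcp_pos: [0.6116, 0.0254, -0.0246]
orientation: [0.0, 0.706, 0.708, 0.0]
wrist_force: [2.4, -0.5, 0.4]
finger_gap: -0.0001
scene 0.87 y -0.0925..0.2227 near [-0.0125  0.5429] far [0.001  0.5978] rect [566.8  64.5] [318.8  72.7] 89.59
top 0.67 y -0.0962..0.2208 near [-0.0073  0.5446] far [-0.0155  0.5955] rect [569.7  63. ] [ 57.8 319.1] 1.34
```

```bash
python3 -m inch '[[0,-0.15,0,0,0,0,0],[0,-0.1,0,0,0,0,0],[0,0,0,0,0,0,0]]';python3 -m inch '[[0,1.5,0,0,0,0,0],[0,1.2,0,0,0,0,0],[0,0,-4,0,0,0,0],[0,0,-4,0,0,0,0],[0,0,-2,0,0,0,0]]';python3 -m inch '[[4.5,-1.4,0,0,0,0,0],[4.5,-1.4,0,0,0,0,0],[4.5,-1.4,0,0,0,0,0],[4.5,-1.4,0,0,0,0,0],[4.3,-1.4,0,0,0,0,0]]';python3 -m inch '[[0,0,4,0,0,0,0],[0,0,4,0,0,0,0],[0,0,2,0,0,0,0],[0,0,0,0,0,0,0]]';python3 b.py
```

```text
clock: 21.65
tcp_pos: [0.6118, 0.0255, -0.0241]
orientation: [0.002, 0.706, 0.708, 0.002]
wrist_force: [8.2, -2.2, -2.3]
finger_gap: 0.0002
clock: 22.15
tcp_pos: [0.6363, 0.0261, 0.078]
orientation: [0.0, 0.706, 0.708, 0.001]
wrist_force: [1.4, 0.1, -0.5]
finger_gap: 0.0001
clock: 22.65
tcp_pos: [0.563, 0.2502, 0.0746]
orientation: [-0.001, 0.706, 0.708, -0.001]
wrist_force: [0.9, 0.4, 1.0]
finger_gap: 0.0002
clock: 23.05
tcp_pos: [0.5603, 0.2477, -0.029]
orientation: [-0.002, 0.706, 0.708, -0.004]
wrist_force: [-0.7, -0.3, 0.2]
finger_gap: -0.0
scene 0.59 y -0.0940..0.2219 near [-0.0014  0.5395] far [5.00e-04 5.98e-01] rect [566.8  61.9] [323.6  71.3] 89.97
top 0.56 y -0.0933..0.2188 near [-0.003   0.5449] far [0.0023 0.5945] rect [570.  63.] [ 56.6 318.3] 0.94
```

```bash
python3 -m inch '[[-0.4,0.6,0,0,0,0,0],[-0.5,0,0,0,0,0,0],[-0.4,0,0,0,0,0,0],[-0.2,0,0,0,0,0,0],[0,0,0,0,0,0,0]]';python3 -m inch '[[-0.2,0,0,0,0,0,0],[-0.1,0,0,0,0,0,0],[0,0,0,0,0,0,0]]';python3 -m inch '[[-0.1,0,0,0,0,0,0],[-0.1,0,0,0,0,0,0],[0,0,0,0,0,0,0]]';python3 b.py
```

```text
clock: 23.75
tcp_pos: [0.5716, 0.2332, -0.0245]
orientation: [0.0, 0.706, 0.708, 0.0]
wrist_force: [0.8, 0.8, 0.5]
finger_gap: -0.0003
clock: 24.05
tcp_pos: [0.5715, 0.2308, -0.0246]
orientation: [0.0, 0.706, 0.708, 0.0]
wrist_force: [-0.3, 2.1, 2.3]
finger_gap: -0.0003
clock: 24.35
tcp_pos: [0.5713, 0.2285, -0.0248]
orientation: [0.0, 0.706, 0.708, -0.0]
wrist_force: [-0.2, 2.9, 1.8]
finger_gap: -0.0001
scene 0.67 y -0.0946..0.2135 near [0.0061 0.5428] far [-0.0008  0.5984] rect [568.5  59.8] [315.7  68.4] 89.78
top 0.56 y -0.1018..0.2119 near [-0.0039  0.5453] far [-0.0026  0.5959] rect [569.1  56.1] [ 58.6 317.1] 0.97
```

```bash
python3 -m inch '[[-0.1,0,0,0,0,0,0],[0,0,0,0,0,0,0]]';python3 -m inch '[[-0.1,0,0,0,0,0,0],[0,0,0,0,0,0,0]]';python3 -m inch '[[-0.1,0,0,0,0,0,0],[0,0,0,0,0,0,0]]'; python3 b.py
```

```text
clock: 24.75
tcp_pos: [0.5713, 0.2274, -0.0249]
orientation: [0.0, 0.706, 0.708, -0.0]
wrist_force: [0.3, 2.7, 1.5]
finger_gap: 0.0002
clock: 24.95
tcp_pos: [0.5713, 0.2264, -0.0249]
orientation: [0.0, 0.706, 0.708, -0.0]
wrist_force: [0.8, 2.4, 1.8]
finger_gap: -0.0003
clock: 25.15
tcp_pos: [0.5713, 0.2264, -0.0249]
orientation: [-0.001, 0.706, 0.708, 0.001]
wrist_force: [-0.2, 5.1, 0.5]
finger_gap: 0.0002
scene 0.87 y -0.1008..0.2104 near [0.0017 0.5407] far [0.0014 0.5978] rect [566.4  55.9] [320.1  71.5] 89.36
top 0.61 y -0.1047..0.2101 near [-0.0096  0.5454] far [-0.0072  0.5962] rect [569.9  54.3] [ 58.4 319.2] 1.38
```

```bash
python3 -m inch '[[-0.1,0,0,0,0,0,0],[0,0,0,0,0,0,0]]';python3 -m inch '[[1.5,0,0,0,0,0,0],[1.5,0,0,0,0,0,0],[0,0,-4,0,0,0,0],[0,0,-4,0,0,0,0],[3,0,-2,0,0,0,0]]'; python3 b.py;python3 - <<'E'
from h import *
np.set_printoptions(precision=4,suppress=True)
p=vision.read_camera('scene');W=cloud(p)
cv2.imwrite('pics/s9.png',cv2.resize(p['pixels'][160:300,240:440,::-1],None,fx=4,fy=4,interpolation=2))
q=W[150:290,240:340].reshape(-1,3);k=q[(q[:,0]>.555)&(q[:,0]<.6)&(q[:,2]>.045)&(q[:,2]<.07)&(abs(q[:,1]+.116)<.03)]
print(np.percentile(k,[2,50,98],axis=0))
for n in ["stop_left","stop_right"]:
    q=W[silhouettes(p,n)[0]["mask"]];print(n,np.nanmax(q[:,2]))
E
```

```text
clock: 25.55
tcp_pos: [0.5713, 0.2264, -0.0248]
orientation: [-0.001, 0.706, 0.708, 0.001]
wrist_force: [0.8, 9.0, -0.2]
finger_gap: 0.0002
clock: 26.05
tcp_pos: [0.5727, 0.2834, 0.0785]
orientation: [0.002, 0.707, 0.707, 0.001]
wrist_force: [1.0, 0.2, 0.2]
finger_gap: 0.0
scene 0.92 y -0.1007..0.2146 near [5.000e-04 5.413e-01] far [-0.0014  0.5984] rect [567.5  55.4] [ 71.1 321.6] 0.23
top 0.81 y -0.1047..0.2120 near [-0.0079  0.5449] far [-0.003   0.5961] rect [570.   54.5] [ 58.5 319.6] 1.33
[[ 0.5697 -0.1269  0.046 ]
 [ 0.5761 -0.1142  0.0587]
 [ 0.5803 -0.1036  0.0695]]
stop_left 0.17888653297841572
stop_right 0.17833707069463955
```

View pics/s9.png

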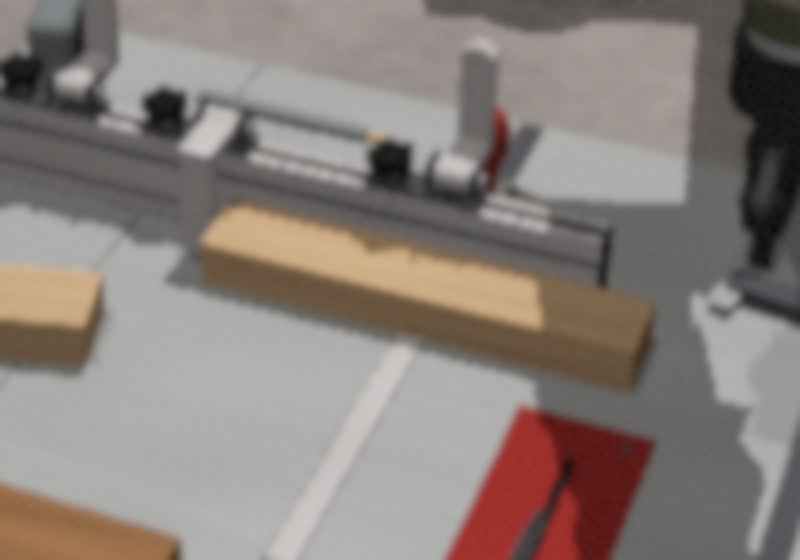

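The batten's end butts on the stop at (205,245), with 9 N of reaction and no further travel. I'll add one gentle flush push as a check and to settle it.

```bash
python3 -m inch '[[-4.4,1.5,0,0,0,0,0],[-4.4,1.5,0,0,0,0,0],[-4.4,1.5,0,0,0,0,0],[-4.4,1.3,0,0,0,0,0],[-4.4,0.8,0,0,0,0,0]]';python3 -m inch '[[-2.5,0,0,0,0,0,0],[0,0,4,0,0,0,0],[0,0,4,0,0,0,0],[0,0,2.3,0,0,0,0],[0,0,0,0,0,0,0]]'
```

```text
clock: 26.9
tcp_pos: [0.6374, 0.0621, 0.0737]
orientation: [-0.001, 0.707, 0.708, -0.001]
wrist_force: [1.5, -0.5, -0.2]
finger_gap: -0.0001
clock: 27.4
tcp_pos: [0.6325, 0.0391, -0.0333]
orientation: [-0.004, 0.707, 0.707, -0.004]
wrist_force: [-1.2, -0.3, 0.0]
finger_gap: -0.0002
```

```bash
python3 -m inch '[[0,-0.7,0,0,0,0,0],[0,-0.6,0,0,0,0,0],[0,-0.5,0,0,0,0,0],[0,-0.3,0,0,0,0,0],[0,0,0,0,0,0,0]]'
```

```text
clock: 27.9
tcp_pos: [0.6168, 0.0397, -0.0268]
orientation: [0.001, 0.706, 0.708, 0.0]
wrist_force: [0.1, 0.2, -0.2]
finger_gap: -0.0
```

```bash
python3 -m inch '[[0,-0.2,0,0,0,0,0],[0,-0.2,0,0,0,0,0],[0,0,0,0,0,0,0]]'; python3 -m inch '[[0,-0.15,0,0,0,0,0],[0,0,0,0,0,0,0]]'; python3 -m inch '[[0,-0.15,0,0,0,0,0],[0,0,0,0,0,0,0],[0,0,0,0,0,0,0]]'
```

```text
clock: 28.2
tcp_pos: [0.6125, 0.0397, -0.0278]
orientation: [-0.0, 0.706, 0.708, -0.0]
wrist_force: [-0.0, -0.3, 0.2]
finger_gap: 0.0004
clock: 28.4
tcp_pos: [0.6118, 0.0396, -0.0278]
orientation: [0.0, 0.706, 0.708, 0.0]
wrist_force: [0.5, -0.6, -0.5]
finger_gap: 0.0
clock: 28.7
tcp_pos: [0.6118, 0.0396, -0.0274]
orientation: [0.001, 0.706, 0.708, 0.001]
wrist_force: [4.6, -0.4, -1.2]
finger_gap: 0.0002
```

```bash
python3 -m inch '[[0,1.5,0,0,0,0,0],[0,1.5,0,0,0,0,0],[0,0,-4,0,0,0,0],[0,0,-4,0,0,0,0],[0,0,-4,0,0,0,0]]';python3 -m inch '[[4,0,-4,0,0,0,0],[4,0,0,0,0,0,0],[4,0,0,0,0,0,0],[4,0,0,0,0,0,0],[0,0,0,0,0,0,0]]'; python3 b.py;python3 - <<'E'
from h import *
p=vision.read_camera('scene')
cv2.imwrite('pics/s10.png',cv2.resize(p['pixels'][80:300,150:470,::-1],None,fx=2.4,fy=2.4,interpolation=2))
print(get_state()['wrist_force'])
E
```

```text
clock: 29.2
tcp_pos: [0.6387, 0.0397, 0.0927]
orientation: [-0.001, 0.706, 0.708, -0.001]
wrist_force: [0.3, 0.9, 0.0]
finger_gap: -0.0003
clock: 29.7
tcp_pos: [0.6381, 0.1999, 0.1272]
orientation: [-0.001, 0.704, 0.71, 0.0]
wrist_force: [0.2, -0.3, 0.5]
finger_gap: 0.0002
scene 0.88 y -0.1026..0.2148 near [0.0036 0.5391] far [0.0017 0.5982] rect [567.5  53.4] [ 68.6 325.3] 0.01
top 0.82 y -0.1047..0.2123 near [-0.0072  0.5449] far [-0.0008  0.5951] rect [570.1  54.8] [ 56.6 320. ] 0.85
[ 0.30543655 -0.76438695  0.29766876]
```

View pics/s10.png

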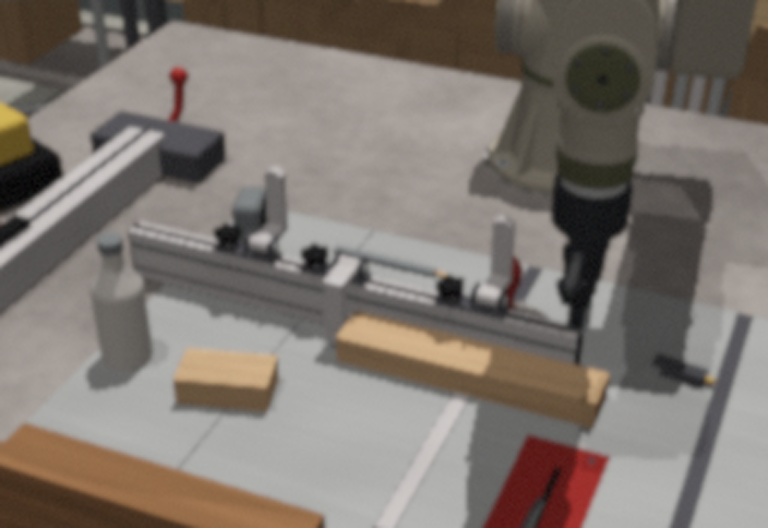

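The batten lies along the fence with its end on the lowered middle stop at (338,330). The outer stops are up, the bystanders are in place and the gripper is clear in the air.

```bash
python3 -c "
from workcell import workorder
print(workorder.hand_in())"
```

```text
the job is handed in; nothing more can be done
None
```

I flipped the middle stop down, pushed the batten flat against the fence and slid it right until its end met the stop. The job was handed in with about 30 s on the clock. No verdict was reported, so the result rests on my own checks below.

**How it went**
- **Stop:** My first push passed over the top of the stop. Both the wrist and scene cameras showed the real finger ends about 43 mm above the reported tool point. I allowed for that and the second push flipped it.
- **Batten:** It turned about 1.5° while sliding along the fence, so I pushed it flat again before butting it on the stop. One last light push confirmed it was flat.

**Last checks**
- **Against the fence:** the finger stopped at the same x (0.6118 m) at all three places I pushed, at 5 to 8 N. By the scene camera the far edge is within about 0.002 rad of the fence.
- **Against the stop:** travel ended with 9 N of reaction. The batten's end is at y of about -0.103 to -0.105 m, and the stop arm's left side is at about -0.104 m.
- **Everything else:** in the last picture the outer stops are up and the gripper is clear of everything. The other things look where they were, by eye only. The wrist force was about zero.

**Disagreement:** the top camera gave noisier figures than the scene camera. Its fits differed by up to 0.009 rad and it put the near edge 5 to 6 mm further out, probably because of shadow and the arm blocking part of its view. I relied on the contact forces and the scene camera.

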